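# Release the gang fixture and move the top strap to the drill vice

## Robot

A 6-joint arm with a two-finger parallel gripper is mounted at the origin on a cart in front of the work surface, level with it; the furniture and walls round the work are solid. World frame = base frame: x ahead of the robot, y to its left, z up, the work surface at z = 0. Lengths are in m, angles in degrees, forces in N, time in s.
With the tool pointing down it reaches from about 0.275 to 0.85 m from the base axis. Payload 19 kg.
Tool frame: the origin (TCP) lies at the very end of the fingers, on their centre line; the grasp point (between the pads) lies 19 mm behind it; z points along the fingers, y is the direction in which the jaws open and shut (so a half turn about z gives the same grasp; the last joint's range is limited). The gripper opens to 85 mm and grips with 20 to 120 N. Pads are 22 mm wide; open, the fingers measure 114 mm over their backs; the gripper's body (76 mm by 85 mm) begins 54 mm behind the grasp point. The pads swing forward as they close: fully open they stand 13 mm farther back than shut.
Start: joints at [67.724, 8.623, 82.357, -0, 89.026, -7.678], TCP at [0.145, 0.556, 0.231] pointing down, gripper open.
Joint ranges: [-160.23, 160.23], [-39.13, 120.54], [6.94, 153.29], [-79.49, 259.48], [9.18, 160.14], [-161.06, 161.06]. Speed limits (degrees/s): [108.29, 108.29, 127.2, 172.46, 172.46, 172.46].

## Interface

Orientations are given as [roll, pitch, yaw] about the fixed x, y, z axes, in that order (R = Rz(yaw) Ry(pitch) Rx(roll)).
In Python, from rig import robot, claw, inverse_kinematics, observe, imaging, ticket gives the robot as it stands. The module is installed in compiled form; this text tells all that it offers. Calls block until the motion is done:
- robot.goto(position, orientation): joint-space move of the TCP to a pose.
- robot.move_straight(position, rotation=None, feed=0.15, until_force=None): straight line of the TCP; rotation=None keeps the orientation; feed is the mean speed in m/s. With until_force (N) it stops when the force on the tool has changed by that much, and returns True; else False.
- robot.move_joints(angles): joint-space move.
- claw.grip(opening): finger opening in m; the grip force is fixed at half the most; returns when the fingers have stopped.
- robot.wait(seconds).
- inverse_kinematics(position, orientation): joint angles nearest the present ones, or None.
- observe(): the state.
- imaging.grab_frame(name): name is "side" or "top"; returns the picture (480x640x3 uint8, blue, green, red); there is no depth.
- imaging.calibration(name): a dict with "fx", "fy", "cx", "cy" (pixels), "rvec" (rotation vector, rad) and "tvec" (3), from world to camera coordinates, as OpenCV has them. Camera axes: x right, y down, z forward; pixel columns grow to the right and rows downward; lengths in m; the calibration is good to about 2 mm. A picture is of the moment at which its call begins. calibration takes no time and is no camera call.
A pose or a line that the arm cannot do raises robot.MotionError and nothing moves.
- ticket.sign_off(): hands the job in, once; it reports no verdict.
The state is a dict: "t": time; "q": joint angles; "joint_velocities": joint speeds; "tau": joint torques, N m; "eef_pos": TCP position; "tool_rot": TCP orientation; "contact_force": force on the tool from outside, world axes, zero at the start; "moment": the same for the moment, N m; "grip_width": finger opening in m.
Only numpy, scipy, OpenCV 4.12 (cv2) and the standard library are available. Lean on these libraries where they do the work, as an engineer would, in place of code of your own. Each camera call takes 0.05 s, during which the arm holds its last target. There are 200 camera calls.

## Task

Three slotted steel clamp straps are piled in the grey fixture under a swing bolt with a brass wing nut. Loosen the wing nut, swing the bolt right out of the slots, lift off the top strap and lay it down flat on the bench so that you can change your grip. Then take it again and lay it flat on the bed of the small grey drill vice, lengthways along the open jaws and centred between them, ready for drilling; leave the other two straps piled in the fixture and the things round about where they are.

Things in the scene. Friction and masses are not known exactly. Their poses are not given: they have to be found in the camera images.
- fixture: grey fixture, fixed; x axis u, y axis v, origin at bench height under the pile. Base 16 mm thick, u -48 to 74, v +-48. Straps on it at u +-30, v +-20, pile top 64 mm. Steel back stop (u 31 to 44, v +-31) with cheeks round the pile's rear corners (u 21 to 44, outside v +-21.5), 67 mm high: the +u end is covered, the long sides ahead of u = 21 are free. Bolt at u -18; slots open to -u
- swing_bolt (a joint): hinged eyebolt 10 mm thick in the straps' slots: 0 = upright; grows as it swings out towards the fixture's -u side, to the stop at 1.15 rad. Hinge line parallel to v at u = -18 mm, 9 mm above the bench. Light; past about 0.4 rad it falls out to the stop by itself and stays
- wing_nut (a joint): brass wing nut with a 22 mm washer on the bolt: 0 = screwed down; grows as it is loosened, anticlockwise from above, to the stop at 3.1 rad. Starts at 0 to 0.3. Quick thread, rises 1.6 mm per rad: from about 0.8 rad the washer clears the top strap and the bolt can swing, 1.3 gives ample room. Turns with 0.12 N m and stays where it is left
- wings (a point): point between the wing nut's two wings, on the bolt's axis, about 89 mm above the bench at the start. z along the bolt, wings along y (which is the fixture's v at joint value 0, u at 1.57). Wings 8 mm thick (along x), 50 mm over the tips, gap of 10 to 15 mm between them; clear above the round 21 mm hub from 11 mm below to 9 mm above this point
- strap_top: top strap of the pile: bright steel block 60 (x) x 40 (y) x 16 mm, about 0.25 kg, slot 12 mm wide and 17 mm deep open at the middle of its -x end, punch mark and scribed cross on top. Origin: centre of its underside; x along u in the fixture. The bench between fixture and drill vice, round x = 0.6 m, y = -0.02 m, is always free to lay it down
- strap_mid: second strap, the same, under the top one (underside 32 mm above the bench); stays in the fixture
- strap_low: third strap, the same, at the bottom (underside 16 mm above the bench); stays in the fixture
- drill_vice: small grey drill vice screwed down, origin at bench height. Body x -85 to 65, y +-26 mm; flat bed 20 mm above the bench; jaws along y, 52 mm wide (y +-26), tops 40 mm above the bench; fixed jaw's face at x = +23, moving jaw towards -x, spindle and cross handle beyond x = -85. Foot lugs with screw heads up to 15 mm high at |y| 24 to 44, x -7 to 27
- vice_jaw (a joint): moving jaw of the drill vice: gap between the jaws = 44 mm + value, its face at x = -21 mm - value. Starts at 2 to 6 mm. The 40 mm wide strap fits between the jaws, but no fingers beside it. Stiff, held by its spindle; need not be moved
- bed (a point): centre of the drill vice's bed, 20 mm above the bench, 22 mm from the fixed jaw's face; axes as the drill vice's
- oil_can: beige bench oiler, 62 mm across, 151 mm tall with its spout; leave alone
- dust_brush: dusting brush, 139 mm long, 19 mm thick, lying; leave alone
- spanner_13: open-ended spanner, 154 mm long, 6 mm thick, lying; leave alone
- hex_key_b: dark hex key, 93 mm long, 7 mm thick, lying; leave alone
Mind the look-alikes: they are no part of the job. What is meant by the fixture is not orange, and is the larger of those in its own colour. Leave any turquoise look-alike of the strap_top alone.

How it is judged (in metres and radians):
On the way, in this order (a step that is already met when the one before it is completed fails the run):
1. the wing nut is backed off, at least 0.75 rad (value of joint wing_nut above 0.75 rad), for 0.1 s.
2. the bolt is swung out, at least 0.9 rad (value of joint swing_bolt above 0.9 rad), for 0.2 s.
3. the top strap is lifted clear of the pile and the back stop (height (world z) of strap_top above 0.07 m), for 0.1 s.
4. the top strap lies flat on the bench, let go (height (world z) of strap_top below 0.004 m and angle between strap_top's own z axis and vertical below 0.1 rad and linear speed of strap_top below 0.02 m/s and contact force between the fingers and strap_top below 0.1 N), for 0.1 s.
At the end, for the whole second after the job is handed in: The top strap lies flat (0.06 rad) and still on the drill vice's bed (height within 3 mm) between the jaws, centre within 12 mm of the bed's, its length along the jaws within 0.15 rad; the bolt is out (over 0.8 rad) and the other straps are within 12 mm of where they lay (z of strap_top in the frame of bed between -0.003 and 0.003 m and horizontal distance between strap_top and bed below 0.012 m and angle between strap_top's own z axis and vertical below 0.06 rad and angle between the x axis of strap_top and the y axis of drill_vice, either way round below 0.15 rad and linear speed of strap_top below 0.01 m/s and value of joint swing_bolt above 0.8 rad and distance of each of strap_mid, strap_low from where it was at the start of the episode below 0.012 m); the robot touches nothing.
It fails at once if one of the two lower straps is moved by more than 12 mm (distance of any of strap_mid, strap_low from where it was at the start of the episode above 0.012 m).
It fails at once if the oil can, brush, spanner or hex key is moved by more than 30 mm (distance of any of oil_can, dust_brush, spanner_13, hex_key_b from where it was at the start of the episode above 0.03 m).
It also fails if it takes over 62 s, if anything falls off the work surface, if the arm or the gripper's body presses on something with over 40 N, if the wrist force passes 120 N, or if a joint passes its speed limit or range.

## Working session

There is one attempt and no reset: what is moved stays moved. The work goes in short steps, each a Python script; the robot and the scene stay as the last script left them, time stands still between calls to the robot, and variables do not carry over. Pictures are saved under pics/ and viewed, about 8 in all and at most 12, crops included, and the job is handed in when it is done.

```bash
mkdir -p pics; python3 - <<'E'
from rig import robot, claw, observe, imaging
import cv2
for n in("side","top"):
    cv2.imwrite(f"pics/{n}0.png",imaging.grab_frame(n)); print(n,imaging.calibration(n))
print(observe())
E
```

```text
side {'fx': 570.7410602466653, 'fy': 570.7410602466653, 'cx': 316.6172830265434, 'cy': 239.6088491664194, 'rvec': array([ 2.20425984, -0.63846743,  0.29546683]), 'tvec': array([-0.44654895,  0.35114864,  1.0779703 ])}
top {'fx': 553.5452407998816, 'fy': 553.5452407998816, 'cx': 318.0231026770255, 'cy': 242.04068253555707, 'rvec': array([ 2.18451948, -2.18490962,  0.1168097 ]), 'tvec': array([0.13838423, 0.6426237 , 1.5816772 ])}
{'t': 0.1, 'q': array([ 6.77212337e+01,  8.64920371e+00,  8.23865204e+01,  7.63722498e-06,
        8.90256875e+01, -7.67619354e+00]), 'joint_velocities': array([-0.0363303 , -0.08220756, -0.09282178, -0.01110921, -0.08524649,
       -0.02791516]), 'tau': array([ 4.30088636e-03, -7.14368463e+01, -5.71797574e+01, -4.63934759e-05,
        7.18394236e-03,  3.93729363e-05]), 'eef_pos': array([0.14489296, 0.5562369 , 0.23074917]), 'tool_rot': array([-1.79939140e+02, -8.21058631e-03,  1.65397423e+02]), 'contact_force': array([ 0.06921428,  0.41737071, -0.39724806]), 'moment': array([ 0.06317628,  0.03586693, -0.00273529]), 'grip_width': 0.08509451701678823}
```

View pics/top0.png

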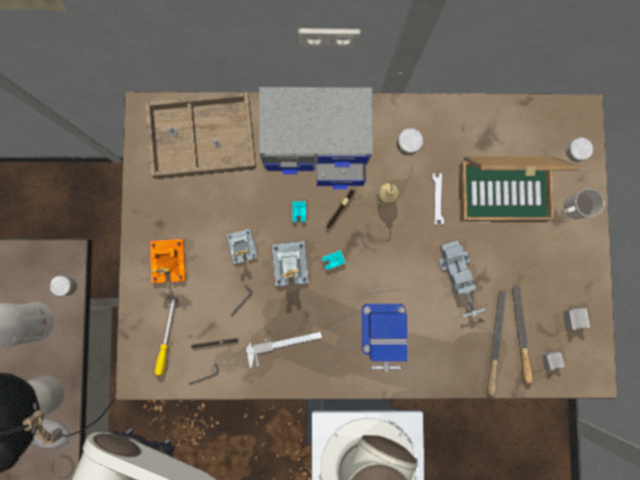

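View pics/side0.png

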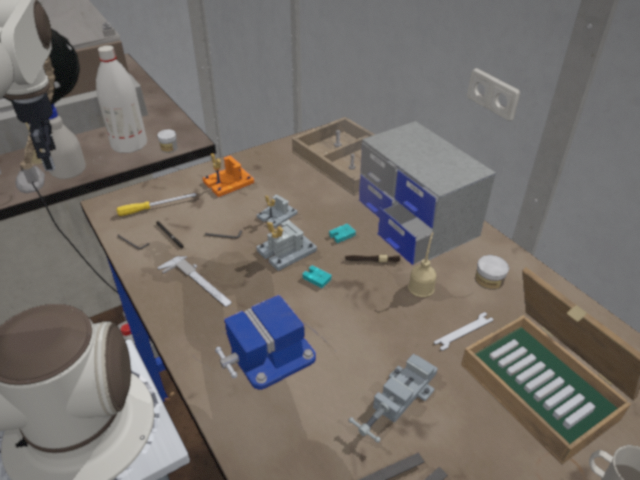

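Three fixtures in the top view: orange at (168,262), small grey at (241,246), larger grey at (290,263). The larger grey one fits the description. The grey drill vice is at (458,268) and the blue vice at (385,332) is a decoy. Turquoise blocks at (299,211) and (333,260) are to be left alone. I'll confirm this with an enlarged crop.

```bash
cat > h.py <<'E'
import numpy as np, cv2
from rig import robot, claw, inverse_kinematics, observe, imaging, ticket
def cam(n):
    c=imaging.calibration(n); K=np.array([[c['fx'],0,c['cx']],[0,c['fy'],c['cy']],[0,0,1.]])
    return K,np.array(c['rvec'],float),np.array(c['tvec'],float)
def onplane(n,uv,z):
    K,r,t=cam(n); R=cv2.Rodrigues(r)[0]; uv=np.atleast_2d(np.array(uv,float))
    d=np.c_[uv,np.ones(len(uv))]@np.linalg.inv(K).T@R; o=-R.T@t
    return o+d*((z-o[2])/d[:,2])[:,None]
def proj(n,P):
    K,r,t=cam(n); return cv2.projectPoints(np.atleast_2d(np.array(P,float)),r,t,K,None)[0].reshape(-1,2)
def crop(img,x0,y0,w,h,s): return cv2.resize(img[y0:y0+h,x0:x0+w],None,fx=s,fy=s,interpolation=cv2.INTER_CUBIC)
E
python3 - <<'E'
from h import *
t=cv2.imread('pics/top0.png'); s=cv2.imread('pics/side0.png')
a=crop(t,260,230,60,65,6); b=crop(t,425,230,70,100,6)
c=crop(s,240,195,90,90,6)[:300*2]
im=np.zeros((600,800,3),np.uint8); im[:390,:360]=a; im[:600,370:790]=b
cv2.imwrite('pics/crop1.png',im)
im=np.zeros((540,800,3),np.uint8); im[:360,:400]=crop(s,245,205,80,72,5); im[:450,410:800]=crop(s,345,350,78,90,5); cv2.imwrite('pics/crop2.png',im)
print(onplane('top',[(290,262),(241,246),(458,268),(385,332)],0.0))
E
```

```text
[[ 0.58602802  0.2203365   0.        ]
 [ 0.63321146  0.36477326  0.        ]
 [ 0.56825753 -0.27617492  0.        ]
 [ 0.38145441 -0.05758961  0.        ]]
```

View pics/crop1.png

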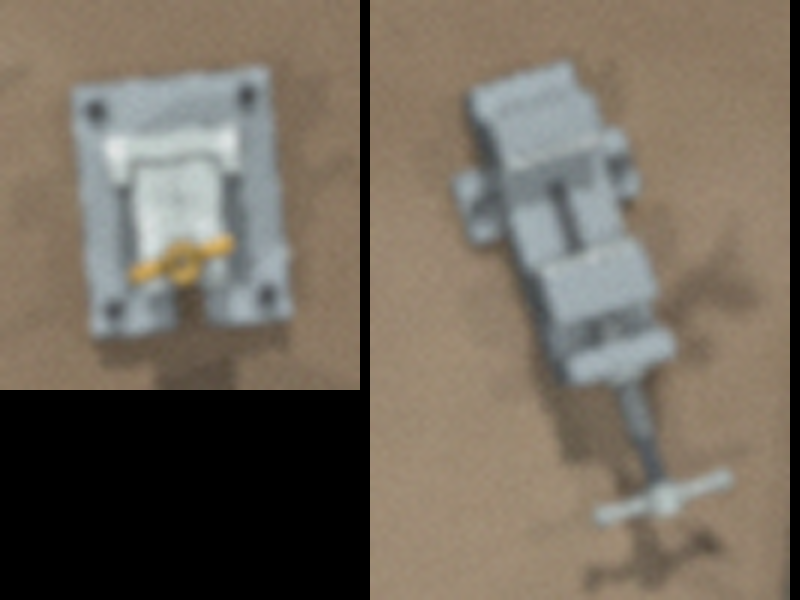

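View pics/crop2.png

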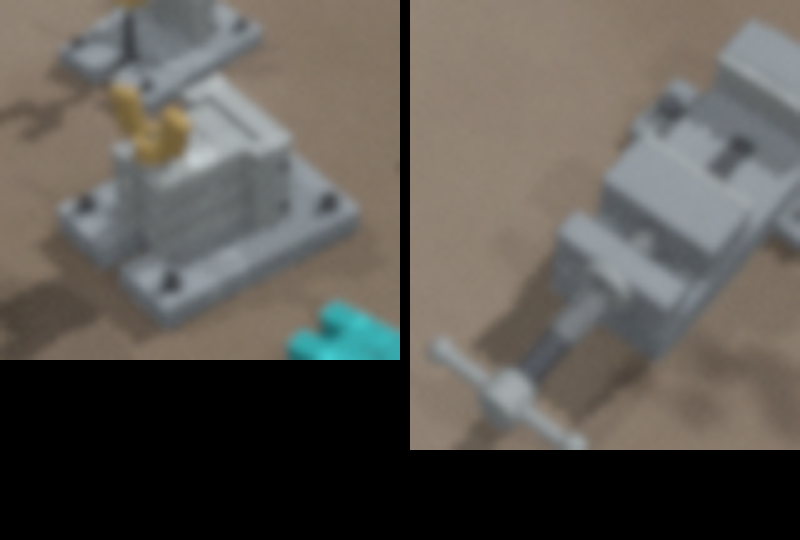

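Crop confirms it: the larger grey fixture with three straps and the brass wing nut, wings turned about 0.2 rad. The drill vice has its open jaws and its spindle towards the robot. Next I compute both poses from the corners.

```bash
python3 - <<'E'
from h import *
f=lambda L,x0,y0,s:[((x+.5)/s-.5+x0,(y+.5)/s-.5+y0) for x,y in L]
def fit(A,B): # A local -> B world 2D
    A=np.array(A,float);B=np.array(B)[:,:2]; a=A-A.mean(0);b=B-B.mean(0)
    th=np.arctan2((a[:,0]*b[:,1]-a[:,1]*b[:,0]).sum(),(a*b).sum()); R=np.array([[np.cos(th),-np.sin(th)],[np.sin(th),np.cos(th)]])
    t=B.mean(0)-R@A.mean(0); print('pose',t,np.degrees(th),'resid mm',np.round((A@R.T+t-B)*1000,1).tolist()); return R,t
F=onplane('top',f([(73,85),(268,68),(293,318),(93,335)],260,230,6),.016)
R,t=fit([(.074,.048),(.074,-.048),(-.048,-.048),(-.048,.048)],F)
S=onplane('side',f([(70,210),(168,325),(358,212)],245,205,5),.016)
fit([(-.048,.048),(-.048,-.048),(.074,-.048)],S)
# wings: brass mask, both views
for n,(x0,y0,w,h) in (('top',(275,262,30,18)),('side',(262,218,25,22))):
    im=cv2.imread(f'pics/{n}0.png')[y0:y0+h,x0:x0+w].astype(int)
    m=(im[...,2]-im[...,0]>60); ys,xs=np.nonzero(m); print(n,m.sum(),xs.mean()+x0,ys.mean()+y0)
    for z in(.085,.095):print(z,onplane(n,(xs.mean()+x0,ys.mean()+y0),z))
    if n=='top':
        P=onplane(n,np.c_[xs+x0,ys+y0],.095)[:,:2];c=P-P.mean(0);e=np.linalg.eigh(c.T@c)[1][:,1]
        print('wing dir deg',np.degrees(np.arctan2(e[1],e[0])))
b=R@[-.018,0]+t; print('bolt',b, proj('top',[*b,.089]),proj('side',[*b,.089]))
# vice
V=onplane('top',f([(508-370,168),(605-370,133),(540-370,265),(635-370,235)],425,230,6),.04)
print(V, [np.linalg.norm(V[i]-V[j]) for i,j in((0,1),(2,3),(0,2),(1,3))])
d=V[0]-V[1]+V[2]-V[3]; th=np.arctan2(d[1],d[0])-np.pi/2; x=np.array([np.cos(th),np.sin(th)])
print('vice yaw',np.degrees(th)); mid=(V[0]+V[1])[:2]/2; print('origin from fixed face',mid-.023*x, 'gap',(mid-(V[2]+V[3])[:2]/2)@x)
B=onplane('top',f([(470-370,95),(575-370,65)],425,230,6),.02);print('body end',B,(B[:,:2].mean(0)-mid)@x)
# side: moving jaw top front edge corners (away from robot side) 
W=onplane('side',f([(605-410,175),(640-410,137),(748-410,205),(715-410,250)],345,350,5),.04);print('side jaw',W)
E
```

```text
pose [0.5690384 0.2189794] 5.178245785772625 resid mm [[-0.1, 0.2], [0.1, -0.5], [0.3, 0.7], [-0.3, -0.4]]
pose [0.56470891 0.21503647] 5.709512368430422 resid mm [[-5.9, -0.1], [3.2, 4.5], [2.6, -4.4]]
top 50 289.86 273.14
0.085 [[0.55050532 0.21786767 0.085     ]]
0.095 [[0.5501802  0.21754231 0.095     ]]
wing dir deg 109.40719177624797
side 33 274.54545454545456 229.57575757575756
0.085 [[0.54711049 0.22085522 0.085     ]]
0.095 [[0.5415909 0.2099791 0.095    ]]
bolt [0.55111186 0.21735482] [[289.99879248 272.87453079]] [[276.61482312 228.51814671]]
[[ 0.59667789 -0.23575427  0.04      ]
 [ 0.61358245 -0.28309795  0.04      ]
 [ 0.55002734 -0.25017439  0.04      ]
 [ 0.56441857 -0.2963972   0.04      ]] [np.float64(0.05027114648119691), np.float64(0.0484113208243454), np.float64(0.04882840604525646), np.float64(0.05093089930693473)]
vice yaw 18.493876270546217
origin from fixed face [ 0.58331794 -0.26672179] gap 0.04982950204744311
body end [[ 0.63358823 -0.22296814  0.02      ]
 [ 0.64833536 -0.27483856  0.02      ]] 0.037319051773772274
side jaw [[ 0.52058437 -0.25396969  0.04      ]
 [ 0.54288415 -0.24722953  0.04      ]
 [ 0.55847544 -0.29402     0.04      ]
 [ 0.53515308 -0.30286654  0.04      ]]
```

Fixture at (0.569, 0.219), yaw 5.2°; the brass blob agrees with the bolt position within 1 mm and the nut is at about 0.25 rad. Now I loosen the nut.

```bash
cat >> h.py <<'E'
FT=np.array([.569,.219]); FY=5.2
def fw(u,v,z):
    c,s=np.cos(np.radians(FY)),np.sin(np.radians(FY)); return [FT[0]+c*u-s*v,FT[1]+s*u+c*v,z]
def st(m=''):
    o=observe(); print(m,round(o['t'],2),np.round(o['eef_pos'],4),np.round(o['tool_rot'],1),'F',np.round(o['contact_force'],1),'M',np.round(o['moment'],2),'w',round(o['grip_width'],4))
E
python3 - <<'E'
from h import *
# vice profile
th=np.radians(18.5);x=np.array([np.cos(th),np.sin(th)]);y=np.array([-x[1],x[0]]);o=np.array([.583,-.267])
g=cv2.cvtColor(cv2.imread('pics/top0.png'),cv2.COLOR_BGR2GRAY)
K,r,t=cam('top');print('cam',-cv2.Rodrigues(r)[0].T@t)
for yy in(-.016,.016):
  s=np.arange(-.05,.075,.0025); P=proj('top',[[*(o+a*x+yy*y),.04] for a in s]).astype(np.float32)
  print(yy,[(int(round(a*1e4)),int(v)) for a,v in zip(s,cv2.remap(g,P[None,:,0],P[None,:,1],cv2.INTER_LINEAR)[0])])
robot.goto(fw(-.018,0,.16),[180,0,109.4]); claw.grip(.06)
print(robot.move_straight(fw(-.018,0,.083),feed=.08,until_force=8)); st('down')
claw.grip(.0); st('grip')
for n in('top','side'): cv2.imwrite(f'pics/{n}1.png',imaging.grab_frame(n))
E
```

```text
cam [0.5002888  0.16761403 1.6295505 ]
-0.016 [(-500, 167), (-475, 168), (-450, 169), (-425, 170), (-400, 170), (-375, 169), (-350, 173), (-325, 174), (-300, 169), (-275, 158), (-250, 147), (-225, 144), (-200, 151), (-175, 155), (-150, 156), (-125, 155), (-100, 155), (-75, 157), (-50, 162), (-25, 163), (0, 160), (25, 156), (50, 152), (75, 148), (100, 145), (125, 145), (150, 144), (175, 145), (200, 159), (225, 171), (250, 170), (275, 165), (300, 162), (325, 163), (350, 164), (375, 165), (400, 164), (425, 164), (450, 164), (475, 161), (500, 159), (525, 161), (550, 166), (575, 169), (600, 161), (625, 144), (650, 129), (675, 122), (700, 122), (725, 128)]
0.016 [(-500, 167), (-475, 168), (-450, 170), (-425, 169), (-400, 171), (-375, 169), (-350, 171), (-325, 173), (-300, 172), (-275, 162), (-250, 151), (-225, 154), (-200, 160), (-175, 164), (-150, 165), (-125, 164), (-100, 165), (-75, 167), (-50, 166), (-25, 163), (0, 157), (25, 143), (50, 131), (75, 125), (100, 125), (125, 125), (150, 129), (175, 134), (200, 148), (225, 162), (250, 164), (275, 158), (300, 162), (325, 165), (350, 167), (375, 166), (400, 166), (425, 166), (450, 163), (475, 159), (500, 157), (525, 161), (550, 169), (575, 172), (600, 169), (625, 155), (650, 135), (675, 121), (700, 121), (725, 124)]
False
down 3.52 [0.5514 0.2175 0.0836] [179.9   0.  109.4] F [ 0.8 -0.2  0.2] M [ 0.01 -0.   -0.02] w 0.0597
grip 4.06 [0.5509 0.2173 0.0831] [-180.     0.   109.4] F [-3.6 -0.6  4.9] M [-0.22  0.5  -0.  ] w 0.006
```

```bash
python3 - <<'E'
from h import *
for k in range(1,7):
    a=12*k
    robot.move_straight(fw(-.018,0,.083+.0016*np.radians(a)),[180,0,109.4+a],feed=.004)
    st(a)
t=imaging.grab_frame('top'); s=imaging.grab_frame('side')
im=np.zeros((480,800,3),np.uint8); im[:,:400]=crop(t,260,225,50,60,8); im[:,400:]=crop(s,250,200,50,60,8); cv2.imwrite('pics/nut.png',im)
E
```

```text
12 4.52 [0.5514 0.2175 0.0835] [180.    0.  121.2] F [-0.   0.7  2. ] M [ 0.02 -0.12 -0.03] w 0.0061
24 4.88 [0.5513 0.2176 0.0838] [180.    0.  133.1] F [1.4 3.6 2.5] M [ 0.65 -0.34 -0.03] w 0.0062
36 5.23 [0.5513 0.2179 0.0842] [179.9   0.  145.1] F [0.  6.6 2.9] M [ 1.22 -0.44 -0.1 ] w 0.006
48 5.59 [0.5513 0.2183 0.0846] [179.9   0.  157.2] F [1.8 9.5 3.5] M [ 1.8  -0.47 -0.08] w 0.0058
60 5.95 [0.5513 0.2187 0.085 ] [179.9   0.  169.2] F [ 1.  13.2  3.1] M [ 2.38 -0.44 -0.12] w 0.0058
72 6.31 [0.5512 0.2191 0.0853] [ 1.798e+02  1.000e-01 -1.788e+02] F [ 1.8 16.5  2. ] M [ 3.01 -0.4  -0.2 ] w 0.0059
```

View pics/nut.png

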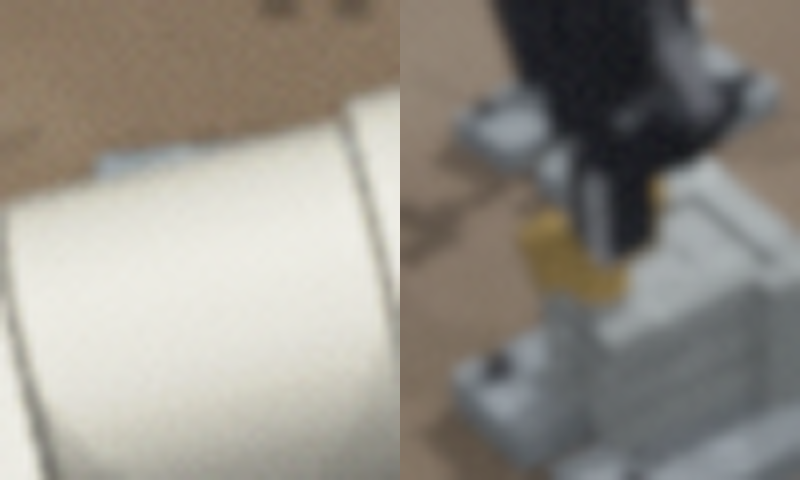

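The nut turned with the gripper (wings now along u, side view (575,240) in the crop). The sideways force shows the bolt lies about 2 mm further +y, so I correct for that and swing the bolt along its arc.

```bash
sed -i 's/FT=np.array.*; FY/FT=np.array([.569,.221]); FY/' h.py; python3 - <<'E'
from h import *
from scipy.spatial.transform import Rotation as Ro
R0=Ro.from_euler('xyz',[180,0,181.4],degrees=True)
c,s=np.cos(np.radians(FY)),np.sin(np.radians(FY)); v=np.array([-s,c,0]); r=.0763
for th in np.arange(0,.61,.1):
    R=Ro.from_rotvec(-th*v)*R0
    robot.move_straight(fw(-.018-r*np.sin(th),0,.009+r*np.cos(th)),R.as_euler('xyz',degrees=True),feed=.03); st(round(th,1))
claw.grip(.05); robot.wait(.3)
d=R.apply([0,0,1]); p=observe()['eef_pos']; robot.move_straight(p-.06*d,feed=.15); st()
robot.goto(fw(.001,0,.16),[180,0,185.2]); claw.grip(.085); st()
for n in('top','side'): cv2.imwrite(f'pics/{n}2.png',imaging.grab_frame(n))
im=crop(cv2.imread('pics/side2.png'),220,170,100,100,6);cv2.imwrite('pics/sw.png',im)
E
```

```text
0.0 6.66 [0.5512 0.2202 0.0854] [ 179.9    0.  -178.9] F [1.  8.1 1.9] M [ 1.57 -0.49 -0.14] w 0.006
0.1 7.07 [0.5433 0.2194 0.0853] [ 179.5    5.8 -178.9] F [1.4 7.9 1.6] M [ 1.55 -0.44  0.03] w 0.0062
0.2 7.47 [0.5358 0.2187 0.0843] [ 179.1   11.5 -179. ] F [2.  7.6 1.9] M [ 1.5  -0.32  0.18] w 0.0059
0.3 7.88 [0.5286 0.218  0.0825] [ 178.7   17.2 -179.1] F [0.4 7.3 4.1] M [ 1.47 -0.26  0.31] w 0.0058
0.4 8.29 [0.5215 0.2173 0.08  ] [ 178.2   23.  -179.2] F [0.3 7.4 5.7] M [ 1.32 -0.22  0.41] w 0.0061
0.5 8.7 [0.5148 0.2167 0.0768] [ 177.7   28.7 -179.5] F [-1.1  6.7  6.5] M [ 1.25 -0.2   0.51] w 0.0059
0.6 9.11 [0.5083 0.2161 0.0729] [ 177.1   34.4 -179.7] F [-3.2  5.5  9. ] M [ 1.03 -0.2   0.5 ] w 0.0064
 10.45 [0.4746 0.2124 0.1213] [ 177.4   34.3 -179.4] F [-0.6 -0.5 -0.8] M [-0.03  0.26 -0.03] w 0.0499
 11.81 [0.5698 0.2212 0.1602] [ 180.     0.  -174.8] F [-0.3 -0.8  0.6] M [ 0.03  0.05 -0.01] w 0.0845
```

View pics/sw.png

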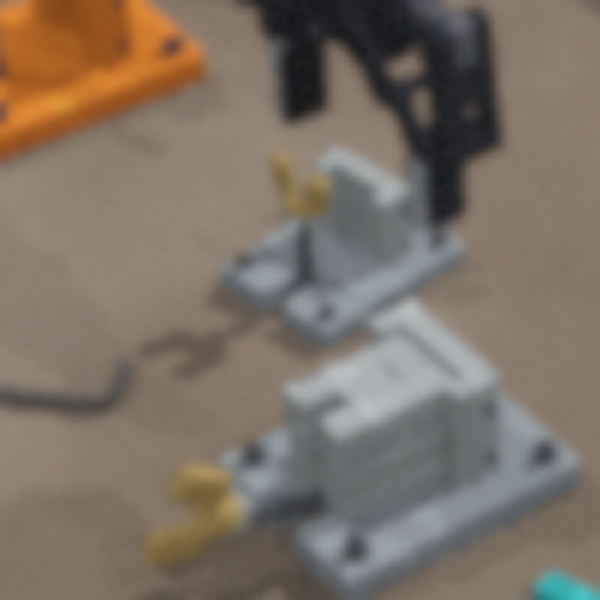

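The bolt lies out at its stop and the slots are free. Now I take the top strap across its sides.

```bash
sed -i 's/FT=np.array.*; FY/FT=np.array([.569,.2225]); FY/' h.py; python3 - <<'E'
from h import *
print(robot.move_straight(fw(.001,0,.049),feed=.1,until_force=8)); st('down')
claw.grip(.03); st('grip')
robot.move_straight(fw(.001,0,.053),feed=.03); st()
robot.move_straight(fw(.001,0,.13),feed=.1); robot.wait(.15); st('lift')
s=imaging.grab_frame('side'); cv2.imwrite('pics/lift.png',crop(s,220,130,120,130,4.6))
E
```

```text
False
down 13.17 [0.5704 0.2227 0.0497] [ 1.800e+02  1.000e-01 -1.748e+02] F [ 0.5  0.6 -0.7] M [0.05 0.02 0.02] w 0.0849
grip 13.67 [0.5703 0.2226 0.0496] [ 180.     0.  -174.8] F [-0.7 -0.5  6.1] M [-0.05  0.21  0.02] w 0.0388
 13.95 [0.5699 0.2226 0.053 ] [-180.    -0.  -174.8] F [ 0.6  0.3 -2.9] M [-0.02  0.03  0.04] w 0.0386
lift 15.02 [0.5697 0.2225 0.1292] [-1.800e+02 -1.000e-01 -1.748e+02] F [-0.  -0.1 -2.3] M [ 0.01  0.02 -0.01] w 0.0386
```

View pics/lift.png

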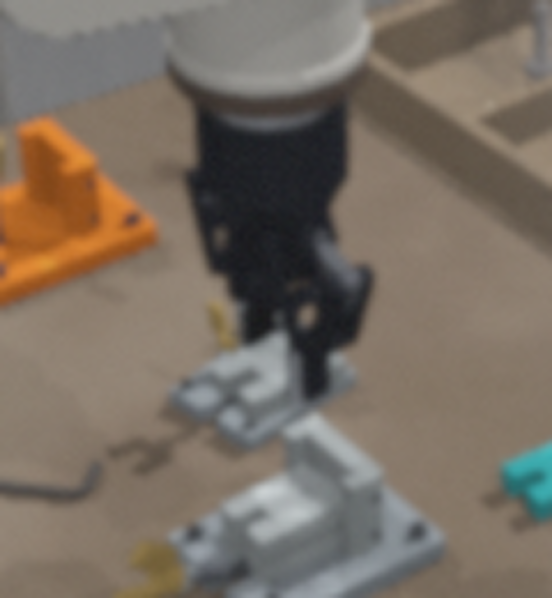

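Only the top strap is lifted, and its weight of about 2.4 N fits. Now I lay it on the bench.

```bash
python3 - <<'E'
from h import *
robot.goto([.6,-.02,.12],[180,0,185.2]); 
robot.move_straight([.6,-.02,.02],feed=.12)
print(robot.move_straight([.6,-.02,.0005],feed=.02,until_force=6)); st('laid')
claw.grip(.06); robot.wait(.15); st('open')
robot.move_straight([.6,-.02,.1],feed=.15)
robot.goto([.5,.15,.2],[180,0,140])
for n in('top','side'): cv2.imwrite(f'pics/{n}3.png',imaging.grab_frame(n))
im=np.zeros((600,800,3),np.uint8)
im[:480,:400]=crop(cv2.imread('pics/top3.png'),350,240,50,60,8); im[:480,400:]=crop(cv2.imread('pics/side3.png'),305,270,80,96,5); cv2.imwrite('pics/laid.png',im)
P=[[.6+a*np.cos(.0908)-b*np.sin(.0908),-.02+a*np.sin(.0908)+b*np.cos(.0908),.016] for a,b in((.03,.02),(.03,-.02),(-.03,-.02),(-.03,.02))]
print(proj('top',P),proj('side',P))
E
```

```text
True
laid 17.88 [ 0.5998 -0.02    0.0015] [ 180.    -0.  -174.8] F [-1.3  0.3  7.5] M [ 0.04  0.22 -0.04] w 0.0386
open 18.37 [ 0.5992 -0.0199  0.0007] [ 1.800e+02 -1.000e-01 -1.748e+02] F [ 0.4 -1.   0.3] M [ 0.01  0.03 -0.01] w 0.0599
[[364.25882    247.36937172]
 [377.81754321 246.14178694]
 [379.89153185 266.52937998]
 [366.29062749 267.77411988]] [[352.27087572 291.21261471]
 [363.62237791 301.21002274]
 [343.31748142 313.18188426]
 [332.09999823 302.74745036]]
```

View pics/laid.png

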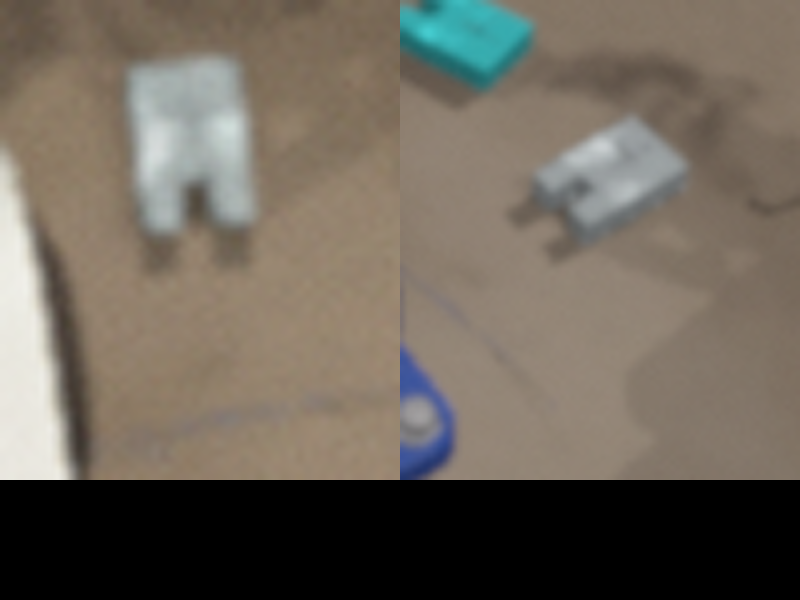

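Strap lies flat at top px (366–381, 247–268). Against the known tool position the top camera reads about 3.7 mm too far to −y, matching the correction found at the fixture. A centring grip along its length on the bench will settle the x bias and becomes the new grip.

```bash
python3 - <<'E'
from h import *
def cen(im):
    c=im[230:290,355:395].astype(int); m=(abs(c[...,2]-c[...,0])<28)&(c.sum(2)>390)
    n,l,s,ce=cv2.connectedComponentsWithStats(m.astype(np.uint8)); i=1+np.argmax(s[1:,4]); return s[i,4],ce[i]+[355,230]
a=cen(cv2.imread('pics/top3.png')); print(a, onplane('top',a[1],.016))
claw.grip(.085)
robot.goto([.599,-.02,.08],[180,0,95.2])
print(robot.move_straight([.599,-.02,.003],feed=.08,until_force=8)); st('down')
claw.grip(.05); st('grip')
claw.grip(.085); robot.move_straight([.599,-.02,.1],feed=.15); st()
robot.goto([.5,.13,.2],[180,0,95])
im=imaging.grab_frame('top'); cv2.imwrite('pics/top4.png',im); b=cen(im); print(b,onplane('top',b[1],.016))
E
```

```text
(np.int32(288), array([373.51041667, 256.94444444])) [[ 0.59997915 -0.02423575  0.016     ]]
False
down 22.74 [ 0.5993 -0.0201  0.0035] [180.    0.   95.2] F [ 0.2 -0.4  0.5] M [-0.01 -0.05 -0.04] w 0.0854
grip 23.13 [ 0.5994 -0.02    0.004 ] [179.9   0.   95.2] F [-2.   0.8  9.9] M [ 0.12  0.53 -0.  ] w 0.0579
 24.32 [ 0.5985 -0.02    0.0991] [-179.9   -0.    95.2] F [ 0.  -0.6 -0.5] M [0.04 0.02 0.  ] w 0.0848
(np.int32(340), array([360.08235294, 275.16176471])) [[0.54677978 0.01551688 0.016     ]]
```

```bash
python3 - <<'E'
from h import *
A,B=[cv2.cvtColor(cv2.imread(f'pics/top{i}.png')[240:276,363:387],cv2.COLOR_BGR2GRAY).astype(np.float32) for i in(3,4)]
print(cv2.phaseCorrelate(A,B,cv2.createHanningWindow((24,36),cv2.CV_32F)))
im=np.hstack([crop(cv2.imread(f'pics/top{i}.png'),350,235,45,50,8) for i in(3,4)]); cv2.imwrite('pics/cmp.png',im)
E
```

```text
((-0.2718878999757006, -0.9095519546599178), 0.8040437383784188)
```

View pics/cmp.png

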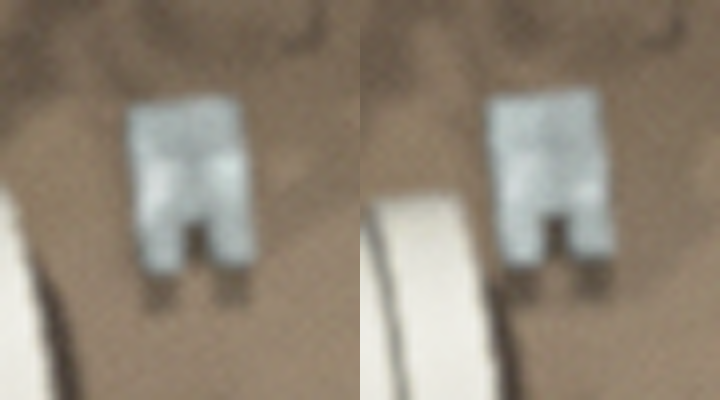

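```bash
python3 - <<'E'
from h import *
robot.goto([.599,-.02,.08],[180,0,95.2])
robot.move_straight([.599,-.02,.003],feed=.08,until_force=8)
claw.grip(.05); st('grip')
robot.move_straight([.599,-.02,.12],feed=.12); st('lift')
T=[.5784,-.265]
robot.goto([*T,.12],[180,0,18.5]); st()
robot.move_straight([*T,.055],feed=.1)
print(robot.move_straight([*T,.022],feed=.02,until_force=5)); st('placed')
s=imaging.grab_frame('side'); t=imaging.grab_frame('top'); cv2.imwrite('pics/pl.png',crop(s,340,330,110,110,5))
E
```

```text
grip 27.58 [ 0.5995 -0.02    0.004 ] [179.9   0.   95.2] F [-1.8  0.5  9.7] M [ 0.08  0.45 -0.  ] w 0.0576
lift 28.71 [ 0.5986 -0.02    0.1191] [-179.9   -0.    95.2] F [-0.4  0.1 -2.3] M [-0.01 -0.03  0.06] w 0.0576
 29.68 [ 0.5785 -0.2642  0.1196] [-180.     0.    18.7] F [-0.   0.5 -3.2] M [ 0.02  0.01 -0.03] w 0.0572
True
placed 31.87 [ 0.5784 -0.265   0.0241] [-180.     0.    18.5] F [-0.7 -0.5  5.9] M [ 0.05  0.07 -0.  ] w 0.0577
```

View pics/pl.png

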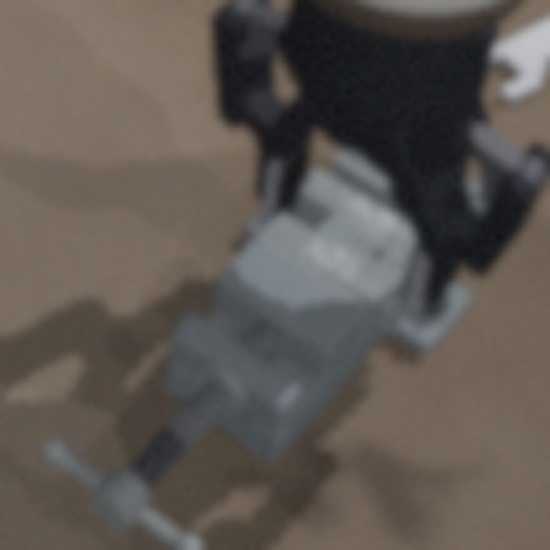

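Contact came at TCP z = 0.024, exactly bed height, with no side forces: the strap sits between the jaws. Now I release and check.

```bash
python3 - <<'E'
from h import *
claw.grip(.08); robot.wait(.2); st('open')
robot.move_straight([.5784,-.265,.13],feed=.12)
robot.goto([.5,0,.25],[180,0,60]); st()
t=imaging.grab_frame('top'); s=imaging.grab_frame('side')
im=np.zeros((600,800,3),np.uint8)
im[:420,:392]=crop(t,430,230,56,60,7); im[:420,400:800]=crop(s,360,340,80,84,5); im[425:600,:400]=crop(t,260,240,80,35,5);im[425:600,400:800]=crop(s,240,215,80,35,5); cv2.imwrite('pics/fin.png',im)
E
```

```text
open 32.52 [ 0.5778 -0.2646  0.0231] [-1.799e+02  1.000e-01  1.850e+01] F [-0.   0.1  0.5] M [-0.02  0.01 -0.04] w 0.0797
 34.73 [ 0.5003 -0.0007  0.2493] [-180.     0.    59.9] F [ 0.4 -0.1 -0.9] M [-0.05 -0.04 -0.01] w 0.0799
```

View pics/fin.png

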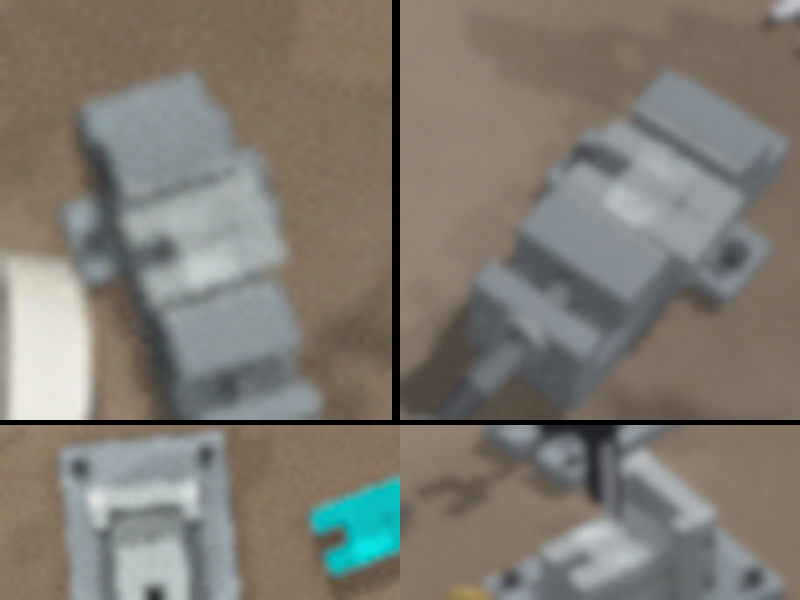

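The strap lies flat between both jaws with roughly equal overhang at its ends (crop (125–285, 175–305)). The two lower straps are still in the fixture and the bolt is out.

```bash
python3 -c "
from h import *
ticket.sign_off(); st()"
```

```text
the job is handed in; nothing more can be done
the job is handed in; nothing more can be done
```

The job is done and handed in at about 35 s of the 62 s allowed; no verdict was reported. I loosened the wing nut by about 72° and swung the bolt out to its stop. I lifted off the top strap, laid it on the bench, took it again by its ends and laid it in the drill vice.

- **Strap:** it touched down at exactly bed height with almost no side force. The last pictures show it flat between the jaws, lengthways, with roughly equal overhang at its ends.
- **Fixture:** the two lower straps are still piled in place. The bolt lay at its stop when I last looked at it whole; the final crop shows only the brass at the edge.
- **Robot:** the gripper is open and clear, and its forces read about zero.
- **Other objects:** I never went near the oil can, brush, spanner or hex key, and did not check them again at the end.
- **Disagreement:** the top camera read about 3 mm too far to −y, seen at the nut and again at the strap on the bench. I corrected for it, but did not measure the strap's final offset from the bed centre; by eye it is a few millimetres at most.

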